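# Take one pot from the nested stack

### The job

Take just the top pot off the stack of green pots, for the next batch of stitch markers, and stand it upright in the middle of the round cork coaster; set it down, do not drop it. The other green pots must stay nested where they stand, and the orange pots must be left alone.

Things in the scene. Friction and masses are not known exactly. Their poses are not given: they have to be found in the camera images.
- green_top: The pot to move: top of three nested green pots (stack 158 mm tall). Stiff, open top, 82 mm tall, 40 g. Lower 44 mm: tapered body, 38 mm wide at the foot, 52 above. Then a straight collar, 60-62 mm outside, 38 mm high, 3 mm wall, to the white-edged rim. Origin: centre of its underside, z up its axis; round, so yaw is free. Only its collar shows; the collar's underside rests loosely on the next pot's rim.
- green_next: The green pot directly below, same shape and colour, its origin 38 mm below the top pot's at the start; its rim, 82 mm above its origin, meets the underside of the top pot's collar: fingers reaching lower would grip both. It stays, nested in the bottom green pot, which stands on the table.
- orange_top: The upper one of two nested orange pots of the same shape (stack 120 mm tall), bystanders to be left alone. Origin: centre of its underside.
- coaster: A round cork coaster, 110 mm diameter, 4 mm thick, fixed flat on the table. Origin at the centre of its underside, so its top is 4 mm above it. The green stack, the orange stack and the coaster stand in a row left to right in any order, at least 140 mm apart.

How it is judged:
By the outcome, as a careful person would: the job done as asked, in the order asked, and still so for the second after the job is handed in, with the robot touching nothing.
It also fails if it takes over 48 s, if anything falls off the work surface, if the arm or the gripper's body presses on something with over 40 N, if the wrist force passes 120 N, or if a joint passes its speed limit or range.

### The arm

A 7-joint arm with a two-finger parallel gripper is mounted at the origin on the work surface. World frame = base frame: x ahead of the robot, y to its left, z up, the work surface at z = 0. Lengths are in mm, angles in rad, forces in N, time in s.
With the tool pointing down it reaches from about 400 to 850 mm from the base axis. Payload 4.5 kg.
Tool frame: the origin (TCP) lies between the finger pads; the fingertips stand nose_length ahead of it and the grasp point (between the pads) lies 3 mm ahead of it (nose_length is the distance from the TCP to the fingertips, in mm); z points along the fingers, x is the direction in which the jaws open and shut, and the axes are right-handed (so a half turn about z gives the same grasp; the last joint's range is limited). The gripper opens to 85 mm and grips with 20 to 120 N. Pads are 22 mm wide; open, the fingers measure 114 mm over their backs; the gripper's body (76 mm by 85 mm) begins 54 mm behind the grasp point. The pads swing forward as they close: fully open they stand 13 mm farther back than shut.
Start: joints at [1.281, 0.689, -0.195, 1.565, 0.157, 0.902, -0.215], TCP at [198.886, -592.534, 253.317] pointing down, gripper open.
Joint ranges: [-3.01, 3.01], [-0.46, 2.08], [-1.47, 1.51], [0.13, 2.56], [-1, 4.14], [0.04, 2.09], [-2.66, 2.66]. Speed limits (rad/s): [2.57, 2.57, 3.14, 3.14, 3.14, 3.14, 3.14].

### API

Orientations are given as a unit quaternion [x, y, z, w].
In Python, from bench import state, capture, sign_off, cut_out, nose_length gives the robot as it stands.
- The arm moves only by the tool jog_arm, never from a script. Its argument "motion" is a list that holds one entry, the list of rows, each a list of 7 numbers: the shift along the world's x, y, z in mm, then the turn, a rotation vector about the world's x, y, z in rad, then the closure, from -1 (fully open) to 1 (shut), so that 0 is half open. In form: [[[x, y, z, wx, wy, wz, grip], ...]]. A call has 1 to 20 rows; each row is the pose to reach, as a shift and turn from the pose commanded when the call began; what a row does not reach only later rows make up. A row lasts 1/10 s, in which the tool goes at most 50 mm and 8.59 degrees, less where a joint would pass 70% of its speed; a pose out of reach is approached as far as the arm can. A call with a gripper value outside its range is refused whole. The fingers move at their own pace and stop on an object; "newtons" is the grip in N (left out, the last holds). Time passes only in rows, so rows that repeat a pose let the fingers close. It gives the time, the measured TCP pose, the force and the opening at its end, in the units of the state.
- state(): the state, without advancing time (a new reading comes with each control period).
- capture(name): name is "side" or "top" or "wrist"; returns a dict with "image" (400x640x3 uint8, red, green, blue), "depth" (400x640 float32, mm along the optical axis (not along the pixel's ray), 0 where there is no reading), "intrinsics" (3x3 intrinsics, pixels), "R" (3x3) and "t" (3): a world point X has camera coordinates R X + t; the wrist camera has in their place "T_tool_cam" (4x4, takes a point from camera to tool coordinates, whose origin is the TCP and whose axes are the tool frame's). Camera axes: x right, y down, z forward; pixel columns grow to the right and rows downward; lengths in mm; the calibration is good to about 2 mm. A picture is of the moment at which its call begins: read the wrist's pose just before it.
- sign_off(): hands the job in, once; it reports no verdict.
Trained networks look in a picture, given as the dict that the camera call returned (one of the last four; its "shot" number tells which), for a name from the list of things; names that differ only in an ending like _2 or _b are one class to them, and where a whole thing is asked for, a point or a joint stands for the part that bears it (a point fixed in the world has none). Each returns a list of dicts, best first, with "p" (0 to 1); they miss things now and then, are a little off and sometimes report something else, mostly with a low value. They report only what shows in the picture. A call takes as long as a camera call.
- cut_out(picture, name): "region" (400x640 bool, what is visible of it) and "position" ([column, row] in pixels, amid what is visible of it).
The state is a dict: "time_s": time; "joint_pos": joint angles; "joint_vel": joint speeds; "tau": joint torques, N m; "ee_pos": TCP position; "ee_rot": TCP orientation; "contact_force": force on the tool from outside, world axes, zero at the start; "ft_torque": the same for the moment, N m; "opening": finger opening in mm.
Only numpy, scipy, OpenCV 4.12 (cv2) and the standard library are available. Lean on these libraries where they do the work, as an engineer would, in place of code of your own. Each camera call takes 0.05 s, during which the arm holds its last target.

## Working session

There is one attempt and no reset: what is moved stays moved. The work goes in short steps, Python scripts to look and compute and a tool call to move; the robot and the scene stay as the last step left them, time stands still between calls to the robot, and variables do not carry over. Pictures are saved under pics/ and viewed, and the job is handed in when it is done.

Besides the shell and the picture viewer there is one more tool, called after "Request:" in YAML: its name, and indented under it one key for each argument. jog_arm: Moves the arm, as the interface text tells. Its arguments: {"type":"object","properties":{"motion":{"type":"array"},"newtons":{"type":"number"}},"required":["motion"]}

```bash
mkdir -p pics; ls
python3 - <<'E'
from bench import state,capture,cut_out,nose_length
import cv2,numpy as np
print(nose_length if not callable(nose_length) else nose_length())
s=state();print({k:np.round(v,3).tolist() for k,v in s.items()})
for n in("top","side"):
    c=capture(n);im=c["image"][:,:,::-1].copy()
    K=c["intrinsics"];R=np.array(c["R"]);t=np.array(c["t"])
    print(n,np.round(K,1).tolist(),np.round(-R.T@t),np.round(R,2).tolist())
    for o in("green_top","green_next","orange_top","coaster"):
        for d in cut_out(c,o)[:2]:
            m=d["region"]&(c["depth"]>0);v,u=np.nonzero(m);z=c["depth"][m]
            P=np.linalg.inv(K)@np.vstack([u*z,v*z,z]);W=(R.T@(P-t[:,None])).T
            print(o,round(d["p"],2),np.round(d["position"]),m.sum(),"lo",np.percentile(W,2,0).round(1),"hi",np.percentile(W,98,0).round(1))
            if m.sum(): cv2.circle(im,tuple(int(x) for x in d["position"]),4,(255,0,255),-1); cv2.putText(im,o,tuple(int(x) for x in d["position"]),0,.4,(0,0,0))
    cv2.imwrite(f"pics/{n}1.png",im)
E
```

```text
pics
22.0
{'time_s': 0.0, 'joint_pos': [1.281, 0.69, -0.194, 1.566, 0.157, 0.903, -0.215], 'joint_vel': [-0.0, 0.001, 0.0, 0.001, 0.0, -0.001, 0.0], 'tau': [-0.001, -53.961, -1.267, -15.854, 0.009, 0.009, 0.0], 'ee_pos': [198.614, -591.943, 252.481], 'ee_rot': [0.812, -0.584, -0.001, -0.0], 'contact_force': [0.791, 0.329, -0.7], 'ft_torque': [-0.011, -0.021, -0.032], 'opening': 85.327}
top [[374.9, 0.0, 315.8], [0.0, 374.9, 196.2], [0.0, 0.0, 1.0]] [374.  -3. 749.] [[0.06, -1.0, -0.0], [-0.97, -0.06, -0.23], [0.23, 0.02, -0.97]]
green_top 0.77 [327. 192.] 1191 lo [491.7 -36.9  76.8] hi [549.3  17.7 158.6]
green_next 0.68 [326. 216.] 48 lo [491.2 -26.8  87.3] hi [497.    3.5 118.2]
orange_top 0.81 [190. 196.] 1184 lo [478.5 198.1  39.9] hi [535.6 255.5 120.7]
coaster 0.76 [431. 226.] 2241 lo [ 451.9 -277.2    0.5] hi [ 547.1 -181.     5.8]
side [[502.2, 0.0, 311.3], [0.0, 502.2, 202.9], [0.0, 0.0, 1.0]] [236. 800. 682.] [[-0.94, -0.33, -0.01], [-0.19, 0.55, -0.81], [0.27, -0.76, -0.58]]
green_top 0.58 [315. 173.] 833 lo [492.  -38.8 121.9] hi [548.7  21.4 159. ]
green_next 0.88 [314. 195.] 422 lo [491.7 -11.7  82.7] hi [544.1  21.9 119.2]
orange_top 0.94 [278. 266.] 1276 lo [478.6 199.6  80.1] hi [535.9 258.4 121.1]
coaster 0.7 [353. 175.] 894 lo [ 4.493e+02 -2.789e+02  2.000e-01] hi [ 550.  -178.     7.2]
```

View pics/top1.png

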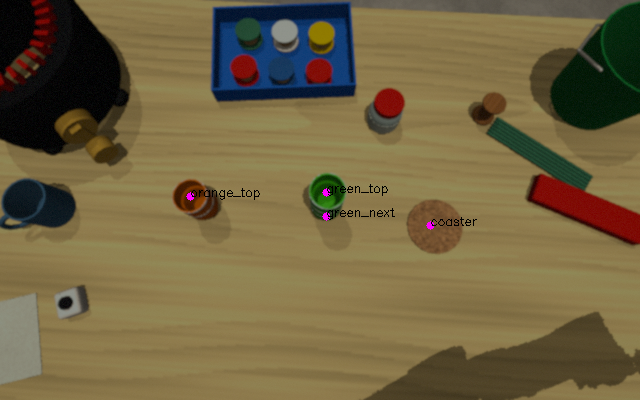

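View pics/side1.png

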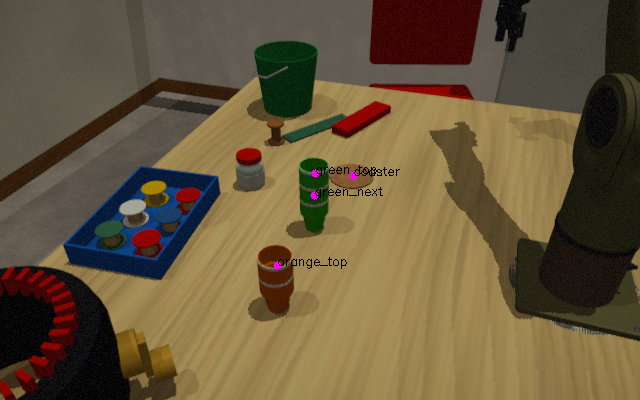

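```bash
cat > h.py <<'E'
from bench import state,capture,cut_out
import cv2,numpy as np
def cloud(c,m=None):
    K=c["intrinsics"];d=c["depth"]
    m=(d>0) if m is None else m&(d>0)
    v,u=np.nonzero(m);z=d[m];P=np.linalg.inv(K)@np.vstack([u*z,v*z,z])
    return ((np.array(c["R"]).T@(P-np.array(c["t"])[:,None])).T),c["image"][m]
def circ(xy):
    from scipy.optimize import least_squares
    r=least_squares(lambda p:np.hypot(xy[:,0]-p[0],xy[:,1]-p[1])-p[2],[*xy.mean(0),30],loss="soft_l1",f_scale=1)
    return r.x.round(1),np.sqrt(np.mean(r.fun**2)).round(2)
E
python3 - <<'E'
from h import *
for n in("top","side"):
    c=capture(n);W,C=cloud(c)
    for nm,x,y,zt in(("green",520,-9,158),("orange",507,227,120)):
        near=np.hypot(W[:,0]-x,W[:,1]-y)<42
        m=near&(W[:,2]>zt-5)&(W[:,2]<zt+6); print(n,nm,m.sum(),circ(W[m,:2]),W[m,2].mean(), np.percentile(W[near,2],[95,99]))
    d=cut_out(c,"coaster")[0]["region"]
    cs,_=cv2.findContours(d.astype(np.uint8),0,1);e=max(cs,key=len)[:,0,:].astype(float)
    K=c["intrinsics"];R=np.array(c["R"]);t=np.array(c["t"])
    D=(R.T@(np.linalg.inv(K)@np.c_[e,np.ones(len(e))].T)).T;o=-R.T@t
    s=(4-o[2])/D[:,2];P=o+D*s[:,None];print(n,"coaster",circ(P[:,:2]))
E
```

```text
top green 282 (array([521. ,  -9.6,  28.9]), np.float64(1.19)) 156.9423046573036 [157.50954995 158.90288726]
top orange 278 (array([507.9, 227.4,  28.9]), np.float64(1.24)) 118.97146324031154 [119.65551557 120.82649274]
top coaster (array([ 499.9, -229.1,   53.5]), np.float64(1.02))
side green 210 (array([521.3,  -8.3,  29. ]), np.float64(1.62)) 156.81776597702697 [156.43888522 159.05268488]
side orange 304 (array([508. , 228.9,  29. ]), np.float64(1.43)) 118.99305777731311 [119.46129159 121.22266164]
side coaster (array([ 500. , -230. ,   55.5]), np.float64(1.85))
```

The top view shows orange at (190,196), green at (327,192) and coaster at (431,226), and the network positions agree with it. Green's axis is at about (521, -9) with its rim at z≈158. The coaster is at about (500, -229.5). I'll move above the green stack next.

Request:
jog_arm:
  motion:
    - [[10, 18, 0, 0, 0, 0, -1], [26, 47, 0, 0, 0, 0, -1], [43, 78, 2, 0, 0, 0, -1], [62, 112, 4, 0, 0, 0, -1], [81, 147, 6, 0, 0, 0, -1], [100, 181, 8, 0, 0, 0, -1], [119, 216, 10, 0, 0, 0, -1], [138, 250, 12, 0, 0, 0, -1], [157, 284, 14, 0, 0, 0, -1], [176, 319, 16, 0, 0, 0, -1], [195, 353, 17, 0, 0, 0, -1], [214, 388, 17, 0, 0, 0, -1], [233, 422, 17, 0, 0, 0, -1], [252, 457, 17, 0, 0, 0, -1], [271, 491, 17, 0, 0, 0, -1], [288, 522, 17, 0, 0, 0, -1], [303, 549, 17, 0, 0, 0, -1], [314, 569, 17, 0, 0, 0, -1], [320, 580, 17, 0, 0, 0, -1], [322, 583, 17, 0, 0, 0, -1]]
  newtons: 25

```text
time_s: 2.7
ee_pos: [521.3, -8.3, 270.3]
ee_rot: [0.812, -0.583, 0.0, -0.0]
contact_force: [-0.2, 0.3, -1.0]
opening: 85.5
```

Run:
```python
from h import *
from scipy.spatial.transform import Rotation as Ro
s=state();print({k:np.round(v,3).tolist() for k,v in s.items()})
c=capture("wrist");T=np.array(c["T_tool_cam"]);print(T.round(2).tolist())
Rw=Ro.from_quat(s["ee_rot"]).as_matrix();A=np.eye(4);A[:3,:3]=Rw;A[:3,3]=s["ee_pos"]
M=np.linalg.inv(A@T);c["R"]=M[:3,:3];c["t"]=M[:3,3]
W,C=cloud(c)
near=(np.hypot(W[:,0]-521,W[:,1]+9)<42);m=near&(W[:,2]>152)&(W[:,2]<166)
print(m.sum(),circ(W[m,:2]),W[m,2].mean(),np.percentile(W[m,2],[5,50,95]))
# fingers in tool frame
P=(W-s["ee_pos"])@Rw
f=(P[:,2]<60)
print("near pts",f.sum(),[P[f][:,i][[P[f][:,2].argmax()]] for i in range(3)] if f.any() else "", np.percentile(P[f],[1,50,99],axis=0).round(1) if f.any() else "")
cv2.imwrite("pics/w1.png",c["image"][:,:,::-1])
```

```text
{'time_s': 2.7, 'joint_pos': [0.025, 0.53, -0.153, 1.857, 0.111, 0.763, -1.432], 'joint_vel': [-0.025, 0.017, 0.037, -0.027, 0.007, 0.033, -0.038], 'tau': [-0.556, -44.177, -0.847, -14.26, -0.047, -0.066, -0.053], 'ee_pos': [521.336, -8.303, 270.322], 'ee_rot': [0.812, -0.583, 0.0, -0.0], 'contact_force': [-0.169, 0.278, -0.98], 'ft_torque': [-0.007, -0.024, -0.022], 'opening': 85.488}
[[1.0, 0.0, 0.0, 0.11], [-0.0, 0.96, 0.29, -73.91], [-0.0, -0.29, 0.96, -120.35], [0.0, 0.0, 0.0, 1.0]]
1474 (array([521.3, -10.8,  28.7]), np.float64(1.16)) 157.0339513573674 [153.04862254 157.47750534 158.64245415]
near pts 42660 [array([-42.70929399]), array([4.3539163]), array([10.06937299])] [[-71.  -17.7 -68.7]
 [  0.8 -11.  -50.1]
 [ 71.6   8.7   3.4]]
```

View pics/w1.png

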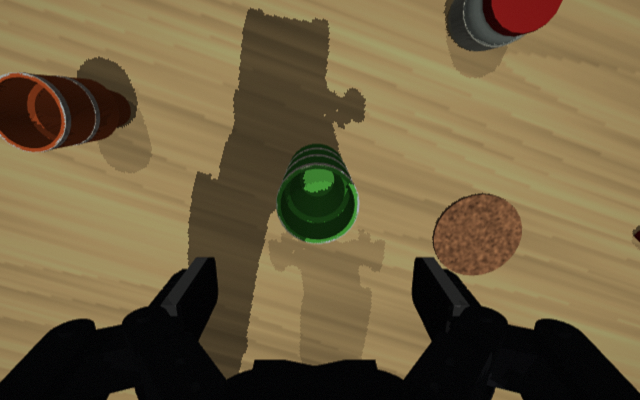

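The wrist view shows green centred between the fingers at (318,190). Open fingertips measure 10 mm ahead of the TCP, so nose_length (22) must refer to the shut gripper. A TCP height of about 144 keeps the tips above the collar's underside at z=120 at any closure.

Request:
jog_arm:
  motion:
    - [[0, 0, -10, 0, 0, 0, -1], [0, 0, -25, 0, 0, 0, -1], [0, 0, -40, 0, 0, 0, -1], [0, 0, -55, 0, 0, 0, -1], [0, 0, -70, 0, 0, 0, -1], [0, 0, -84, 0, 0, 0, -1], [0, 0, -96, 0, 0, 0, -1], [0, 0, -106, 0, 0, 0, -1], [0, 0, -114, 0, 0, 0, -1], [0, 0, -120, 0, 0, 0, -1], [0, 0, -124, 0, 0, 0, -1], [0, 0, -126, 0, 0, 0, -1], [0, 0, -126, 0, 0, 0, -1], [0, 0, -126, 0, 0, 0, -0.9], [0, 0, -126, 0, 0, 0, -0.8], [0, 0, -126, 0, 0, 0, -0.7]]
  newtons: 25

```text
time_s: 4.35
ee_pos: [521.1, -9.5, 144.6]
ee_rot: [0.812, -0.584, 0.0, -0.0]
contact_force: [0.4, -0.8, -0.0]
opening: 72.6
```

Run:
```python
from h import *
from scipy.spatial.transform import Rotation as Ro
s=state()
c=capture("wrist");T=np.array(c["T_tool_cam"])
Rw=Ro.from_quat(s["ee_rot"]).as_matrix();A=np.eye(4);A[:3,:3]=Rw;A[:3,3]=s["ee_pos"]
M=np.linalg.inv(A@T);c["R"]=M[:3,:3];c["t"]=M[:3,3]
W,C=cloud(c);print(s["ee_pos"],s["opening"],s["contact_force"])
cv2.imwrite("pics/w2.png",c["image"][:,:,::-1])
c=capture("side");cv2.imwrite("pics/s2.png",cv2.resize(c["image"][100:260,230:430,::-1],None,fx=3.5,fy=3.5))
```

```text
[521.0629977   -9.54544094 144.57628563] 72.5790376084979 [ 0.41613738 -0.77204184 -0.03662611]
```

View pics/w2.png

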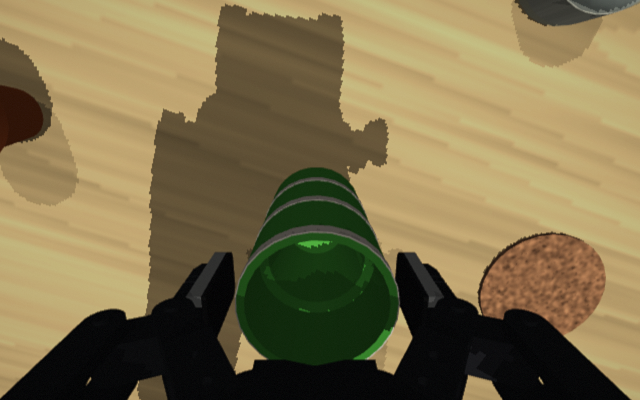

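View pics/s2.png

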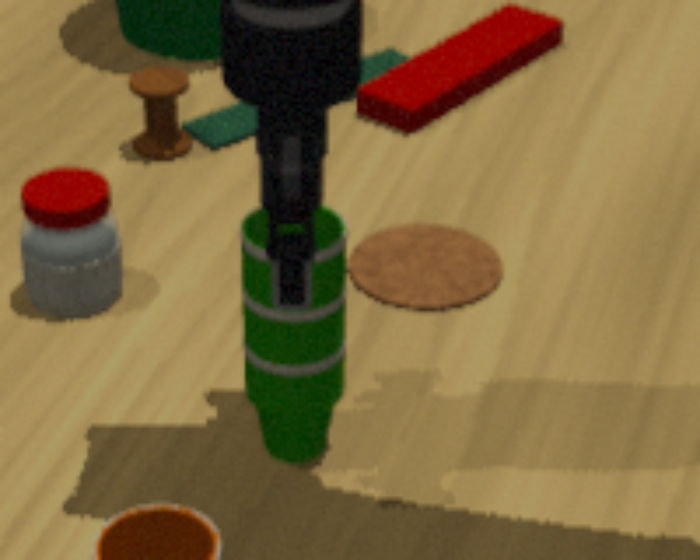

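The tips (side crop, 292,303) stay above the next pot's rim (292,316) and the pot is centred between the pads. I'll close and lift a little.

Request:
jog_arm:
  motion:
    - [[0, 0, 0, 0, 0, 0, -0.6], [0, 0, 0, 0, 0, 0, -0.5], [0, 0, 0, 0, 0, 0, -0.4], [0, 0, 0, 0, 0, 0, -0.2], [0, 0, 0, 0, 0, 0, 0.2], [0, 0, 0, 0, 0, 0, 1], [0, 0, 0, 0, 0, 0, 1], [0, 0, 0, 0, 0, 0, 1], [0, 0, 1, 0, 0, 0, 1], [0, 0, 3, 0, 0, 0, 1], [0, 0, 5, 0, 0, 0, 1], [0, 0, 8, 0, 0, 0, 1], [0, 0, 11, 0, 0, 0, 1], [0, 0, 15, 0, 0, 0, 1], [0, 0, 18, 0, 0, 0, 1], [0, 0, 20, 0, 0, 0, 1], [0, 0, 20, 0, 0, 0, 1]]
  newtons: 25

```text
time_s: 6.15
ee_pos: [521.1, -9.5, 164.7]
ee_rot: [0.812, -0.584, 0.0, -0.0]
contact_force: [0.0, -0.1, -0.8]
opening: 61.2
```

Run:
```python
from h import *
s=state();print(s["ee_pos"],s["opening"],s["contact_force"])
c=capture("side");cv2.imwrite("pics/s3.png",cv2.resize(c["image"][100:260,230:430,::-1],None,fx=3.5,fy=3.5))
```

```text
[521.09013932  -9.49800721 164.6613717 ] 61.16458940392264 [ 0.03027173 -0.10613761 -0.83316159]
```

View pics/s3.png

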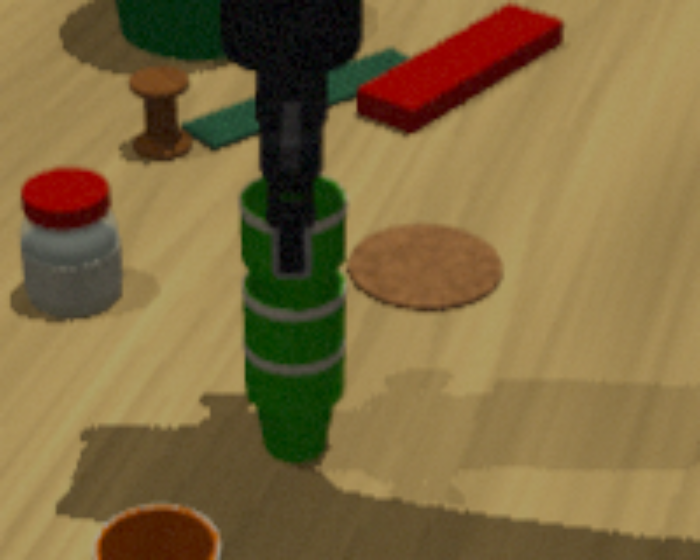

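Only the top pot rose; the lower rims are still at rows 312 and 370. I'll lift clear and go over the coaster.

Request:
jog_arm:
  motion:
    - [[0, 0, 4, 0, 0, 0, 1], [0, 0, 12, 0, 0, 0, 1], [0, 0, 22, 0, 0, 0, 1], [0, 0, 34, 0, 0, 0, 1], [0, 0, 45, 0, 0, 0, 1], [0, 0, 54, 0, 0, 0, 1], [0, 0, 60, 0, 0, 0, 1], [-1, -6, 62, 0, 0, 0, 1], [-2, -18, 62, 0, 0, 0, 1], [-3, -35, 62, 0, 0, 0, 1], [-5, -57, 62, 0, 0, 0, 1], [-8, -82, 62, 0, 0, 0, 1], [-10, -108, 62, 0, 0, 0, 1], [-13, -134, 62, 0, 0, 0, 1], [-15, -160, 62, 0, 0, 0, 1], [-17, -183, 62, 0, 0, 0, 1], [-19, -202, 62, 0, 0, 0, 1], [-20, -214, 62, 0, 0, 0, 1], [-21, -219, 62, 0, 0, 0, 1], [-21, -220, 62, 0, 0, 0, 1]]
  newtons: 25

```text
time_s: 8.2
ee_pos: [499.5, -229.9, 226.0]
ee_rot: [0.812, -0.584, -0.0, 0.0]
contact_force: [-0.1, 0.6, -0.4]
opening: 61.0
```

Run:
```python
from h import *
s=state();print(s["ee_pos"],s["opening"],s["contact_force"])
for n in("side","top"):
    c=capture(n);W,C=cloud(c)
    for r in cut_out(c,"green_top")[:2]:
        w,_=cloud(c,r["region"]);print(n,r["p"],r["position"],np.percentile(w,[2,50,98],axis=0).round(1).tolist())
    m=(np.hypot(W[:,0]-500,W[:,1]+229.5)<40)&(W[:,2]<260)&(C[:,1].astype(int)>C[:,0]*1.5)
    w=W[m];print("green pts z",np.percentile(w[:,2],[1,99]).round(1))
    for a in range(140,250,10):
        q=w[(w[:,2]>=a)&(w[:,2]<a+10)]
        if len(q)>15: print(a,len(q),circ(q[:,:2]))
    cv2.imwrite(f"pics/{n}4.png",c["image"][:,:,::-1])
```

```text
[ 499.45067399 -229.90884138  226.02609295] 60.965635562696356 [-0.13565871  0.61539875 -0.41579282]
side 0.71 [354.3, 106.6] [[470.4, -256.2, 161.6], [498.4, -210.7, 209.6], [526.3, -197.0, 240.1]]
green pts z [160.  240.4]
160 56 (array([ 500.5, -229.8,   20. ]), np.float64(1.62))
170 61 (array([ 500.1, -229.9,   21.7]), np.float64(1.81))
180 69 (array([ 500.2, -228.9,   22.6]), np.float64(1.4))
190 65 (array([ 500.6, -228.7,   24. ]), np.float64(1.63))
200 68 (array([ 500.1, -227.8,   28.7]), np.float64(1.65))
210 66 (array([ 500.5, -231.1,   31.1]), np.float64(1.63))
220 95 (array([ 499.7, -227.3,   28.7]), np.float64(1.68))
230 80 (array([ 499.8, -228.4,   28.2]), np.float64(1.33))
top 0.69 [481.3, 215.9] [[470.1, -254.5, 161.5], [481.3, -230.6, 221.8], [527.0, -204.6, 239.9]]
green pts z [159.5 239.8]
160 18 (array([ 531.1, -326.5,   89.8]), np.float64(1.19))
170 20 (array([ 500.7, -226.2,   20.9]), np.float64(0.68))
180 27 (array([ 501.4, -226.3,   22.6]), np.float64(0.58))
190 37 (array([ -54853.4, -205023.2,  212123.2]), np.float64(1.53))
200 84 (array([ 500.1, -225.4,   27.9]), np.float64(1.38))
210 62 (array([ 499. , -226.2,   28.1]), np.float64(1.1))
220 78 (array([ 499. , -226.1,   28.1]), np.float64(0.67))
230 85 (array([ 500.1, -227.5,   27.7]), np.float64(0.62))
```

View pics/side4.png

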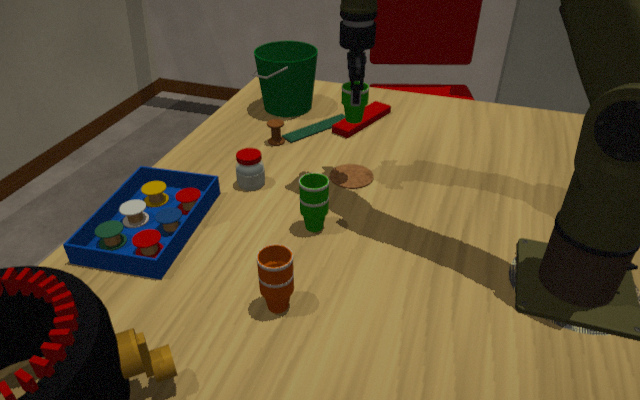

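View pics/top4.png

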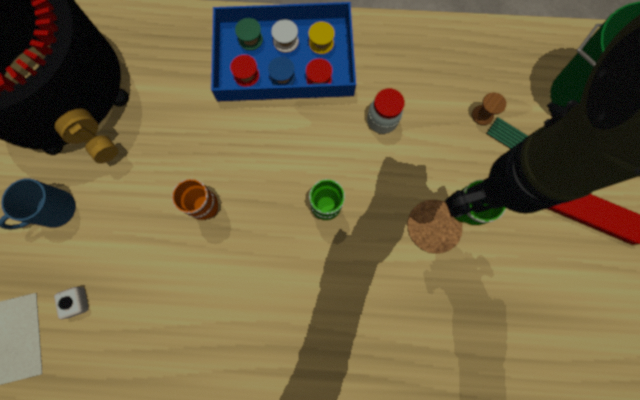

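The two lower green pots and the orange stack are unmoved. The held pot is upright with its underside at z≈158 and its axis over the coaster (354,176), so I'll lower it.

Request:
jog_arm:
  motion:
    - [[0, 0, -4, 0, 0, 0, 1], [0, 0, -12, 0, 0, 0, 1], [0, 0, -23, 0, 0, 0, 1], [0, 0, -36, 0, 0, 0, 1], [0, 0, -50, 0, 0, 0, 1], [0, 0, -64, 0, 0, 0, 1], [0, 0, -78, 0, 0, 0, 1], [0, 0, -92, 0, 0, 0, 1], [0, 0, -105, 0, 0, 0, 1], [0, 0, -116, 0, 0, 0, 1], [0, 0, -126, 0, 0, 0, 1], [0, 0, -134, 0, 0, 0, 1], [0, 0, -140, 0, 0, 0, 1], [0, 0, -144, 0, 0, 0, 1], [0, 0, -147, 0, 0, 0, 1], [0, 0, -149, 0, 0, 0, 1], [0, 0, -150, 0, 0, 0, 1], [0, 0, -150, 0, 0, 0, 1]]
  newtons: 25

```text
time_s: 10.2
ee_pos: [499.9, -229.6, 76.4]
ee_rot: [0.812, -0.584, 0.0, -0.0]
contact_force: [0.4, -0.4, -0.6]
opening: 61.1
```

Run:
```python
from h import *
s=state();print(s["ee_pos"],s["opening"],s["contact_force"])
for n in("side",):
    c=capture(n);W,C=cloud(c)
    m=(np.hypot(W[:,0]-500,W[:,1]+229.5)<40)&(W[:,2]<260)&(C[:,1].astype(int)>C[:,0]*1.5)
    w=W[m];print("green pts z",np.percentile(w[:,2],[1,99]).round(1))
    cv2.imwrite(f"pics/{n}5.png",cv2.resize(c["image"][70:230,270:470,::-1],None,fx=3.5,fy=3.5))
```

```text
[ 499.9403663  -229.57688351   76.39462045] 61.11978825040446 [ 0.42710582 -0.37566217 -0.58887951]
green pts z [ 10.3 251.3]
```

View pics/side5.png

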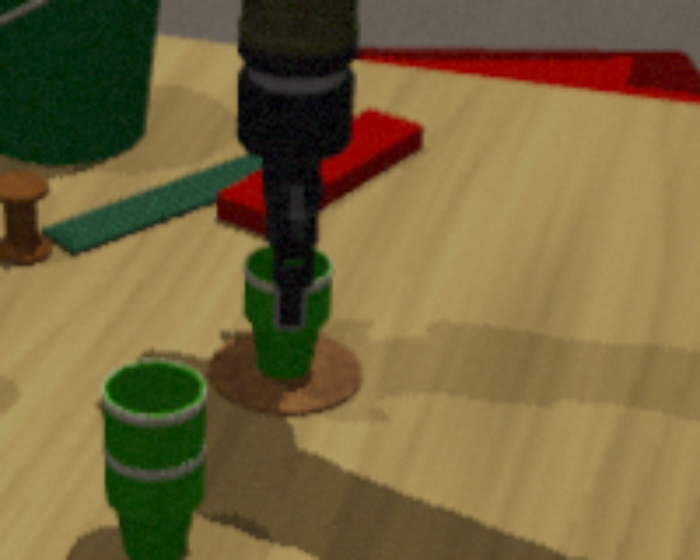

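The pot is upright over the coaster (285,375 in the crop), with about 4 mm left to go. I'll descend slowly.

Request:
jog_arm:
  motion:
    - [[0, 0, -1, 0, 0, 0, 1], [0, 0, -2, 0, 0, 0, 1], [0, 0, -2.5, 0, 0, 0, 1], [0, 0, -3, 0, 0, 0, 1], [0, 0, -3, 0, 0, 0, 1], [0, 0, -3, 0, 0, 0, 1]]
  newtons: 25

```text
time_s: 10.85
ee_pos: [499.9, -229.5, 73.3]
ee_rot: [0.812, -0.584, 0.0, 0.0]
contact_force: [0.1, -0.3, -0.6]
opening: 61.2
```

Request:
jog_arm:
  motion:
    - [[0, 0, -0.3, 0, 0, 0, 1], [0, 0, -0.6, 0, 0, 0, 1], [0, 0, -0.6, 0, 0, 0, 1], [0, 0, -0.6, 0, 0, 0, 1]]
  newtons: 25

```text
time_s: 11.25
ee_pos: [499.9, -229.5, 72.7]
ee_rot: [0.812, -0.584, 0.0, 0.0]
contact_force: [-0.4, 0.4, -0.3]
opening: 61.1
```

Request:
jog_arm:
  motion:
    - [[0, 0, -0.3, 0, 0, 0, 1], [0, 0, -0.5, 0, 0, 0, 1], [0, 0, -0.5, 0, 0, 0, 1], [0, 0, -0.5, 0, 0, 0, 1]]

```text
time_s: 11.65
ee_pos: [500.0, -229.5, 72.6]
ee_rot: [0.812, -0.584, 0.0, -0.0]
contact_force: [-0.4, 0.7, 5.5]
opening: 60.9
```

Request:
jog_arm:
  motion:
    - [[0, 0, -0.3, 0, 0, 0, 1], [0, 0, -0.5, 0, 0, 0, 1], [0, 0, -0.5, 0, 0, 0, 1], [0, 0, -0.5, 0, 0, 0, 1]]

```text
time_s: 12.05
ee_pos: [500.0, -229.5, 72.6]
ee_rot: [0.812, -0.584, 0.0, -0.0]
contact_force: [-1.3, 0.9, 9.3]
opening: 60.9
```

Contact at TCP z=72.6 with 9 N upward. I'll relax the downward press and then open gradually.

Request:
jog_arm:
  motion:
    - [[0, 0, 0.4, 0, 0, 0, 1], [0, 0, 0.8, 0, 0, 0, 1], [0, 0, 0.8, 0, 0, 0, 0], [0, 0, 0.8, 0, 0, 0, -0.3], [0, 0, 0.8, 0, 0, 0, -0.4], [0, 0, 0.8, 0, 0, 0, -0.5], [0, 0, 0.8, 0, 0, 0, -0.6], [0, 0, 0.8, 0, 0, 0, -0.7], [0, 0, 0.8, 0, 0, 0, -0.8], [0, 0, 0.8, 0, 0, 0, -0.9], [0, 0, 0.8, 0, 0, 0, -1], [0, 0, 0.8, 0, 0, 0, -1], [0, 0, 0.8, 0, 0, 0, -1]]
  newtons: 20

```text
time_s: 13.35
ee_pos: [499.9, -229.5, 72.5]
ee_rot: [0.812, -0.584, 0.0, 0.0]
contact_force: [0.2, 0.5, -0.3]
opening: 85.5
```

Run:
```python
from h import *
s=state();print(s["ee_pos"],s["opening"],s["contact_force"])
c=capture("wrist");cv2.imwrite("pics/w6.png",c["image"][:,:,::-1])
```

```text
[ 499.88497865 -229.54795022   72.52539515] 85.49109856115648 [ 0.16930169  0.52604538 -0.3480083 ]
```

View pics/w6.png

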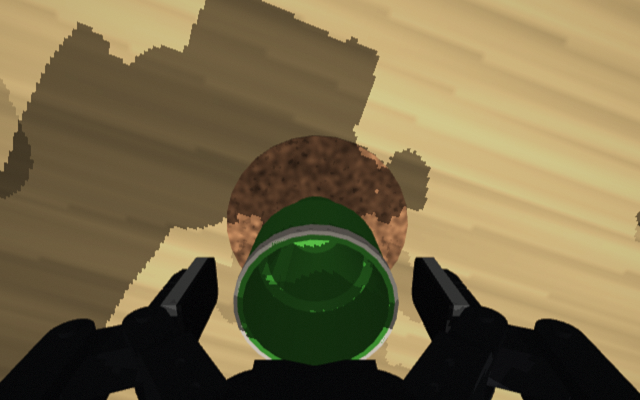

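The fingers are clear on both sides (left gap 217–235, right gap 398–413). I'll retreat straight up.

Request:
jog_arm:
  motion:
    - [[0, 0, 3, 0, 0, 0, -1], [0, 0, 9, 0, 0, 0, -1], [0, 0, 17, 0, 0, 0, -1], [0, 0, 27, 0, 0, 0, -1], [0, 0, 39, 0, 0, 0, -1], [0, 0, 53, 0, 0, 0, -1], [0, 0, 70, 0, 0, 0, -1], [0, 0, 88, 0, 0, 0, -1], [0, 0, 106, 0, 0, 0, -1], [0, 0, 124, 0, 0, 0, -1], [0, -4, 140, 0, 0, 0, -1], [0, -15, 154, 0, 0, 0, -1], [0, -32, 165, 0, 0, 0, -1], [0, -52, 172, 0, 0, 0, -1], [0, -75, 176, 0, 0, 0, -1], [0, -96, 178, 0, 0, 0, -1], [0, -110, 179, 0, 0, 0, -1], [0, -118, 180, 0, 0, 0, -1], [0, -120, 180, 0, 0, 0, -1], [0, -120, 180, 0, 0, 0, -1]]

```text
time_s: 15.4
ee_pos: [500.0, -348.7, 252.5]
ee_rot: [0.812, -0.584, -0.0, -0.0]
contact_force: [0.6, 1.4, 0.1]
opening: 85.5
```

Run:
```python
from h import *
s=state();print(s["time_s"],s["ee_pos"],s["opening"],s["contact_force"])
for n in("side","top"):
    c=capture(n);W,C=cloud(c)
    for nm,x,y,zt in(("moved",500,-229.5,86),("green",521,-9,120),("orange",508,228,120)):
        m=(np.hypot(W[:,0]-x,W[:,1]-y)<42)&(W[:,2]>zt-5)&(W[:,2]<zt+6)
        if m.sum()>15: print(n,nm,m.sum(),circ(W[m,:2]),W[m,2].mean().round(1))
    cv2.imwrite(f"pics/{n}7.png",c["image"][:,:,::-1])
```

```text
15.4 [ 499.96040354 -348.7109787   252.45230728] 85.51682130424328 [0.62599794 1.39036823 0.14725717]
side moved 150 (array([ 500.5, -227.9,   28.7]), np.float64(1.99)) 84.8
side green 210 (array([521.6,  -8.6,  29. ]), np.float64(1.51)) 118.8
side orange 312 (array([507.9, 229.1,  29. ]), np.float64(1.34)) 118.9
top moved 256 (array([ 500. , -228.3,   28.9]), np.float64(1.22)) 84.7
top green 249 (array([521.1,  -9.6,  28.9]), np.float64(1.15)) 119.3
top orange 278 (array([507.9, 227.4,  28.9]), np.float64(1.24)) 119.0
```

View pics/side7.png

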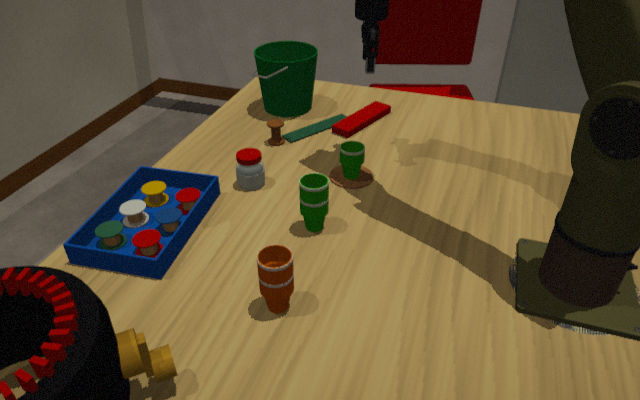

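View pics/top7.png

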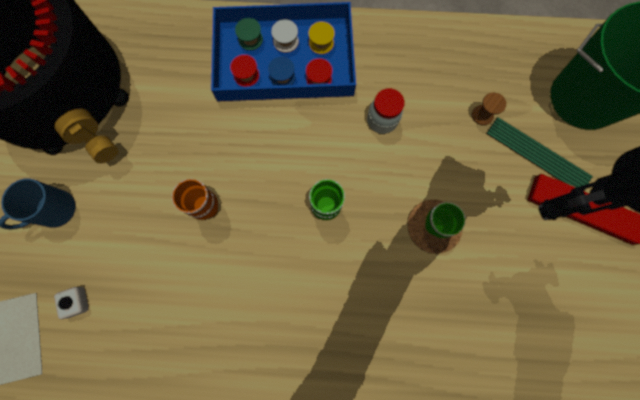

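The moved pot stands upright on the coaster (side 352,160), rim at z≈86 as expected and 1–2 mm from the centre. The lower greens and the oranges are where they were.

```bash
python3 -c "
from bench import sign_off
print(sign_off())"
```

```text
the job is handed in; nothing more can be done
None
```

The top green pot is standing upright on the cork coaster and the job is handed in, at about 15.5 s of the 48 s allowed. I gripped only its collar at 25 N, lifted it clear, and lowered it until it touched the coaster (about 9 N). Then I eased off, opened the fingers and moved the arm away.

**Moved pot:** its axis measures about (500, -228) against a coaster centre of about (500, -229.5). That is 1–2 mm off, within the calibration error. Its rim is at z≈86 mm, the height expected for a pot standing on the coaster.

**Other pots:** the two lower green pots are still nested, with their rim at about (521, -9) and z≈120, unmoved within about 0.5 mm. The orange stack is also unmoved.

**Disagreements:** the two cameras differed by 1–2 mm in y on the stack and coaster positions, so I used a value between them. One circle fit while the pot was in the air failed because the gripper hid part of it, and I ignored it. No other check failed.

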